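# Clear the clamp bed and start the clamp screw

### The job

Put the two wooden offcuts that lie on the bed of the blue screw clamp into the grey scrap bin. Then start the clamp's coarse screw without crossing its thread: turn the T-handle backward (anticlockwise seen from above) until you feel the screw drop off the start of the thread, then forward (clockwise) one turn, and finish with the T-handle still gripped in the fingers, the screw started but not tightened. Do not screw it forward before it has dropped, and leave the test block under the screw, the wash bottle and the measuring cylinder where they stand.

Things in the scene. Friction and masses are not known exactly. Their poses are not given: they have to be found in the camera images.
- clamp: fixed bench screw clamp; origin on the screw's axis at bench height. Steel bed, top 20 mm above the bench, x -70 to +70, y -110 to +205 mm in its frame; blue column at y -98 to -62 mm carries a 40 mm wide arm, top at 108 mm, to a round boss (49 mm across, brass threaded bush, rim 117 mm above the bench) on the axis. The offcuts lie on the free part of the bed, at +y
- handle (a point): centre of the red T-handle on the screw's axis: upright bar 74 mm long (own x), 14 mm thick (own y), 26 mm high, about 168 mm above the bench at the start; white mark on its +x end. Grip across the thickness. Under it a cone 24 mm across and a neck 17 mm across, together 16 mm high, then the steel thread, 25 mm across
- screw (a joint): angle of the screw, rad; grows clockwise seen from above (forward). It rests unstarted on the boss's thread, 0.7 to 2.4 rad forward of 0, where the thread starts meet. Turned backward it first rises (5 mm pitch), and just behind 0 it drops 5 mm. It drops by its own weight (0.24 to 0.4 kg): clamping fingers hold it up, so turn it with the fingers a few mm open about the bar, or ease the grip
- screw_down (a joint): how far the screw has gone down, m: 0 with its thread start on top of the boss's thread start, about 0.001 to 0.002 at the start, 0.005 just after the drop, then 0.005 more for each forward turn (the handle sinks with it); 0.4 mm axial play in the thread. It cannot be pulled out (stop at -0.002); lower stop at 0.015, clear of the test block
- offcut_a_mid (a point): pale wooden offcut, stepped, half-way up: 36 mm long (own x), 20 mm wide (own y), 10 mm thick, 19 mm over its higher part (x from -18 to +2 mm of its middle); this point lies 9 mm above its underside. Grip across the 20 mm
- offcut_b_mid (a point): brown wooden offcut, a block 30 mm long (own x), 22 mm wide (own y), 18 mm high; this point is its centre. Grip across the 22 mm
- bin: grey open scrap bin, fixed; origin at the centre of its underside on the bench; 130 x 130 mm outside with a rim 140 mm square, 65 mm high, walls 4 mm, floor 4 mm thick
- test_block: small black test block with a clear top, 26 x 44 x 14 mm, lying loose on the bed under the screw's pad; origin at the centre of its underside. Stays where it is
- wash_bottle: white wash bottle with a red cap and bent spout, 61 x 108 x 205 mm, loose, origin at the centre of its underside. Leave alone
- cylinder_25: glass measuring cylinder with a blue foot, 46 x 47 x 151 mm, loose, origin at the centre of its underside. Leave alone
Not all that is in view belongs to the job. Leave any green or orange look-alike of the part that bears offcut_b_mid alone.

How it is judged:
By the outcome, as a careful person would: the job done as asked, in the order asked, and still so for the second after the job is handed in, while the arm keeps its last pose, push and grip.
It also fails if it takes over 72 s, if anything falls off the work surface, if the arm or the gripper's body presses on something with over 40 N, if the wrist force passes 120 N, or if a joint passes its speed limit or range.

### The arm

A 7-joint arm with a two-finger parallel gripper is mounted at the origin on the work surface; the furniture and walls round the work are solid. World frame = base frame: x ahead of the robot, y to its left, z up, the work surface at z = 0. Lengths are in m, angles in rad, forces in N, time in s.
With the tool pointing down it reaches from about 0.35 to 0.9 m from the base axis. Payload 8.1 kg.
Tool frame: the origin (TCP) lies on the centre line of the jaws, within the pads' length; the fingertips stand 17 mm ahead of it and the grasp point (between the pads) lies 2 mm behind it; y points along the fingers, x is the direction in which the jaws open and shut, and the axes are right-handed (so a half turn about y gives the same grasp; the last joint's range is limited). The gripper opens to 85 mm and grips with 20 to 120 N. Pads are 22 mm wide; open, the fingers measure 114 mm over their backs; the gripper's body (76 mm by 85 mm) begins 54 mm behind the grasp point. The pads swing forward as they close: fully open they stand 13 mm farther back than shut.
Start: joints at [-1.447, 0.434, 0.025, 1.573, -0.012, 1.134, -0.075], TCP at [0.141, 0.609, 0.248] pointing down, gripper open.
Joint ranges: [-2.62, 2.62], [-0.44, 2.09], [-1.27, 1.32], [0.08, 2.57], [-1.32, 4.46], [0.12, 2], [-2.74, 2.74]. Speed limits (rad/s): [2.22, 2.22, 3.01, 3.01, 3.14, 3.14, 3.14].

### API

Orientations are given as [roll, pitch, yaw] about the fixed x, y, z axes, in that order (R = Rz(yaw) Ry(pitch) Rx(roll)).
In Python, from workcell import get_obs, eyes, finish_job gives the robot as it stands.
- The arm moves only by the tool servo_tool, never from a script. Its argument "commands" is a list of rows, each a list of 5 numbers: the shift along the world's x, y, z in m, then the turn about the world's z in rad, then the gripper's target within -1 to 1 (shut at 1, half-way at 0, fully open at -1). A call has 1 to 12 rows; each row is the pose to reach, as a shift and turn from the pose commanded when the call began; what a row does not reach only later rows make up. A row lasts 1/12 s, in which the tool goes at most 41.7 mm and 7.16 degrees, less where a joint would pass 70% of its speed; a pose out of reach is approached as far as the arm can. A call with a gripper value outside its range is refused whole. The fingers move at their own pace and stop on an object; "newtons" is the grip in N (left out, the last holds). Time passes only in rows, so rows that repeat a pose let the fingers close. It gives the time, the measured TCP pose, the force and the opening at its end, in the units of the state.
- get_obs(): the state, without advancing time (a new reading comes with each control period).
- eyes.snapshot(name): name is "scene" or "top" or "wrist"; returns (picture, depth): 400x640x3 uint8, blue, green, red; 400x640 float32, m along the optical axis (not along the pixel's ray), 0 where there is no reading.
- eyes.calibration(name): a dict with "K" (3x3 intrinsics, pixels), "world_to_cam" (4x4, takes a point from world to camera coordinates). Camera axes: x right, y up, looking along -z (the intrinsics and any distortion apply to the point x, -y, -z); pixel columns grow to the right and rows downward; lengths in m; the calibration is good to about 2 mm. A picture is of the moment at which its call begins: read the wrist's pose just before it. calibration takes no time and is no camera call; for the wrist camera it gives the pose at the moment of the call.
- finish_job(): hands the job in, once; it reports no verdict.
The state is a dict: "clock": time; "qpos": joint angles; "qd": joint speeds; "tau": joint torques, N m; "position": TCP position; "tool_rot": TCP orientation; "force": force on the tool from outside, world axes, zero at the start; "torque": the same for the moment, N m; "grip_width": opening from 0.0 (shut) to 1.0 (fully open).
Only numpy, scipy, OpenCV 4.12 (cv2) and the standard library are available. Lean on these libraries where they do the work, as an engineer would, in place of code of your own. Each camera call takes 0.05 s, during which the arm holds its last target.

## Working session

There is one attempt and no reset: what is moved stays moved. The work goes in short steps, Python scripts to look and compute and a tool call to move; the robot and the scene stay as the last step left them, time stands still between calls to the robot, and variables do not carry over. Pictures are saved under pics/ and viewed, and the job is handed in when it is done.

Besides the shell and the picture viewer there is one more tool, called after ">>>" as name(argument=value, ...) on one line, values as JSON. servo_tool: Moves the arm, as the interface text tells. Its arguments: {"type":"object","properties":{"commands":{"type":"array","items":{"type":"array","items":{"type":"number"}}},"newtons":{"type":"number"}},"required":["commands"]}

```bash
ls; mkdir -p pics
python3 - <<'E'
from workcell import get_obs, eyes
import cv2,numpy as np
print(get_obs())
for n in ["scene","top","wrist"]:
    p,d=eyes.snapshot(n); cv2.imwrite(f"pics/{n}0.png",p); np.save(f"pics/{n}0.npy",d)
    c=eyes.calibration(n); np.savez(f"pics/{n}0c.npz",**{k:np.array(v) for k,v in c.items()}); print(n,c)
E
```

```text
pics
{'clock': 0.0, 'qpos': array([-1.44659154,  0.4352268 ,  0.02494973,  1.57408856, -0.01158724,
        1.134018  , -0.07511926]), 'qd': array([-0.00045133,  0.00071296, -0.00036907, -0.00124543, -0.00029494,
        0.00193957,  0.00086061]), 'tau': array([ 1.97624963e-04, -6.70454335e+01,  1.02522399e+00, -3.16209698e+01,
        1.54968712e-02,  1.23663395e-02,  1.33566382e-05]), 'position': array([0.14047654, 0.60851392, 0.24752662]), 'tool_rot': array([-1.57094278,  0.00158927,  1.34392894]), 'force': array([ 0.20549658,  0.65189931, -0.66666804]), 'torque': array([-0.00723349, -0.01997685, -0.01047256]), 'grip_width': 0.9989249118998732}
scene {'K': array([[411.30029889,   0.        , 313.99112159],
       [  0.        , 411.30029889, 194.58458936],
       [  0.        ,   0.        ,   1.        ]]), 'world_to_cam': array([[ 0.45592377, -0.88973308,  0.02255126, -0.26294445],
       [ 0.37806226,  0.21654352,  0.90009879, -0.31178827],
       [-0.805731  , -0.40185065,  0.43510184, -0.56524164],
       [ 0.        ,  0.        ,  0.        ,  1.        ]])}
top {'K': array([[392.74499688,   0.        , 321.84467309],
       [  0.        , 392.74499688, 195.21394558],
       [  0.        ,   0.        ,   1.        ]]), 'world_to_cam': array([[-0.00495712, -0.9999702 ,  0.00591813, -0.01429679],
       [ 0.99276892, -0.00421142,  0.11996722, -0.57549661],
       [-0.11993873,  0.00647003,  0.99276021, -1.24232098],
       [ 0.        ,  0.        ,  0.        ,  1.        ]])}
wrist {'K': array([[324.51354442,   0.        , 320.6403389 ],
       [  0.        , 324.51354442, 199.69607841],
       [  0.        ,   0.        ,   1.        ]]), 'world_to_cam': array([[ 0.22513496,  0.9743263 , -0.00158228, -0.62494501],
       [-0.927788  ,  0.213885  , -0.30571659,  0.04022581],
       [-0.2975293 ,  0.07029551,  0.95212124, -0.38072329],
       [ 0.        ,  0.        ,  0.        ,  1.        ]])}
```

View pics/scene0.png

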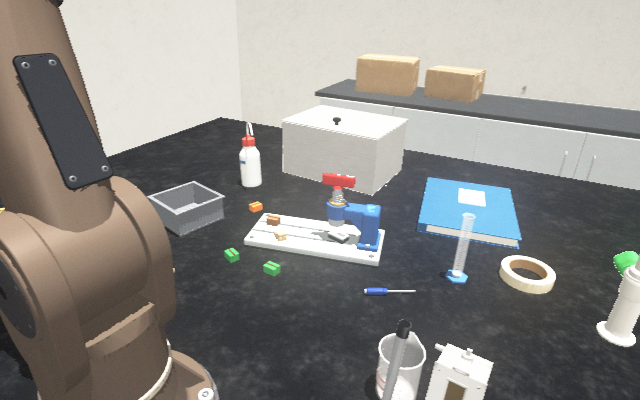

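View pics/top0.png

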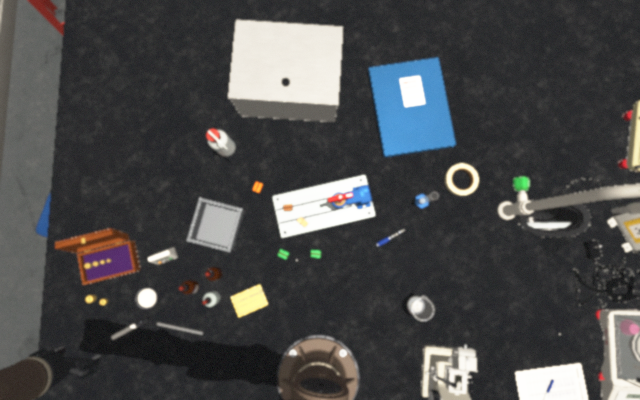

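View pics/wrist0.png

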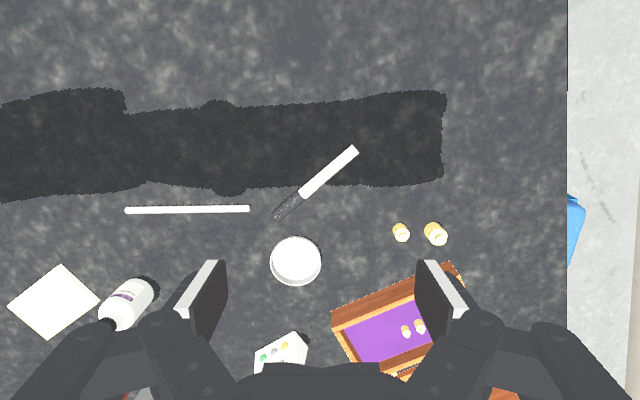

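```bash
cat > h.py <<'E'
import numpy as np,cv2
def load(n,t):
    c=np.load(f"pics/{n}{t}c.npz"); return cv2.imread(f"pics/{n}{t}.png"),np.load(f"pics/{n}{t}.npy"),c["K"],c["world_to_cam"]
def cloud(d,K,W):
    v,u=np.mgrid[0:d.shape[0],0:d.shape[1]]
    P=np.stack([(u-K[0,2])/K[0,0]*d,-(v-K[1,2])/K[1,1]*d,-d],-1)
    return (P-W[:3,3])@W[:3,:3]
def px(p,K,W):
    q=W[:3,:3]@np.asarray(p)+W[:3,3]; return np.array([K[0,2]+K[0,0]*q[0]/-q[2],K[1,2]-K[1,1]*q[1]/-q[2]])
def snap(n,t):
    from workcell import get_obs,eyes
    c=eyes.calibration(n);p,d=eyes.snapshot(n); cv2.imwrite(f"pics/{n}{t}.png",p); np.save(f"pics/{n}{t}.npy",d)
    np.savez(f"pics/{n}{t}c.npz",**{k:np.array(v) for k,v in c.items()})
E
python3 - <<'E'
from h import *
p,d,K,W=load("top",0); P=cloud(d,K,W)
for n,(u,v) in dict(bench=(250,250),bed=(290,225),tl=(275,208),tr=(365,178),br=(372,216),bl=(281,236),handle=(340,199),a=(304,221),b=(288,208),bin=(215,225)).items(): print(n,P[v,u].round(4))
c=p[165:245,260:390]; cv2.imwrite("pics/z.png",cv2.resize(c,None,fx=6,fy=6,interpolation=cv2.INTER_CUBIC))
p,d,K,W=load("scene",0)
c=p[160:270,190:400]; cv2.imwrite("pics/z2.png",cv2.resize(c,None,fx=3.8,fy=3.8,interpolation=cv2.INTER_CUBIC))
E
```

```text
bench [0.3995 0.2193 0.001 ]
bed [0.4799 0.0871 0.021 ]
tl [0.5357 0.1366 0.0195]
tr [ 0.6344 -0.1604  0.0173]
br [ 0.5079 -0.1805  0.0219]
bl [0.4444 0.1162 0.0205]
handle [ 0.5468 -0.0682  0.1785]
a [0.4918 0.0409 0.0371]
b [0.5338 0.0924 0.0397]
bin [0.4817 0.3348 0.0061]
```

View pics/z.png

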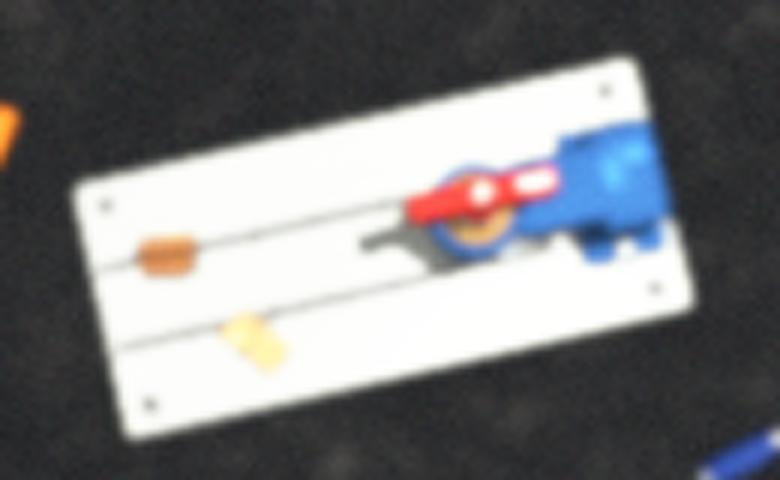

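View pics/z2.png

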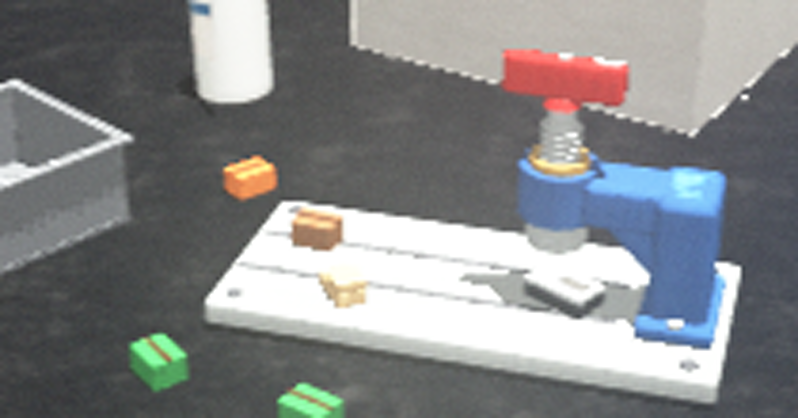

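Run:
```python
from h import *
p,d,K,W=load("top",0); P=cloud(d,K,W)
hsv=cv2.cvtColor(p,cv2.COLOR_BGR2HSV)
def seg(name,u0,v0,u1,v1,zlo,zhi):
    m=np.zeros(d.shape,bool); m[v0:v1,u0:u1]=1
    m&=(P[...,2]>zlo)&(P[...,2]<zhi)
    Q=P[m]; r=cv2.minAreaRect((Q[:,:2]*1000).astype(np.float32)); 
    print(name,len(Q),r,Q[:,2].min(),np.median(Q[:,2]),Q[:,2].max())
seg("b",278,200,298,214,.027,.06)
seg("a",294,214,312,230,.024,.06)
seg("handle",320,185,360,206,.165,.2)
seg("boss",320,180,350,210,.10,.125)
seg("bed",268,170,382,242,.013,.026)
seg("bin",180,190,250,260,.055,.075)
```

```text
b 68 ((535.9854736328125, 96.03427124023438), (31.51506233215332, 29.29914093017578), 10.8218412399292) 0.027070411483178604 0.03784695245100471 0.0452488904040114
a 77 ((486.00006103515625, 46.21149444580078), (50.91065979003906, 31.80426788330078), 26.598987579345703) 0.02407917220314676 0.03367285988412822 0.04254087150773414
handle 132 ((552.7890625, -66.82235717773438), (14.374921798706055, 73.73009490966797), 11.61534595489502) 0.16501847946547196 0.17961279042825345 0.1850843455614716
boss 137 ((553.42431640625, -73.03472900390625), (47.374122619628906, 58.64187240600586), 5.78476095199585) 0.10138313048851576 0.11182993403579158 0.12198075981622174
bed 3159 ((503.1270751953125, -28.587982177734375), (222.76332092285156, 315.74053955078125), 11.9197416305542) 0.013044617567925803 0.019960770096783535 0.0259725798749526
bin 531 ((481.0104675292969, 323.905517578125), (142.3969268798828, 141.3876953125), 75.04906463623047) 0.05507352528386021 0.06462101239726233 0.07182348739294668
```

>>> servo_tool(commands=[[0.32, -0.5, 0.03, -1.14, -1], [0.32, -0.5, 0.03, -1.14, -1], [0.32, -0.5, 0.03, -1.14, -1], [0.32, -0.5, 0.03, -1.14, -1], [0.32, -0.5, 0.03, -1.14, -1], [0.32, -0.5, 0.03, -1.14, -1], [0.32, -0.5, 0.03, -1.14, -1], [0.32, -0.5, 0.03, -1.14, -1], [0.32, -0.5, 0.03, -1.14, -1], [0.32, -0.5, 0.03, -1.14, -1], [0.32, -0.5, 0.03, -1.14, -1], [0.32, -0.5, 0.03, -1.14, -1]])

```text
clock: 1.15
position: [0.4102, 0.1865, 0.2738]
tool_rot: [-1.57, -0.0, 0.204]
force: [-0.1, 0.6, 0.4]
grip_width: 1.0
```

>>> servo_tool(commands=[[0.03, -0.1, 0, 0, -1], [0.03, -0.1, 0, 0, -1], [0.03, -0.1, 0, 0, -1], [0.03, -0.1, 0, 0, -1], [0.03, -0.1, 0, 0, -1]])

```text
clock: 1.57
position: [0.4399, 0.0872, 0.2736]
tool_rot: [-1.571, -0.0, 0.201]
force: [0.1, 0.1, -0.6]
grip_width: 0.998
```

Run:
```python
from h import *
from workcell import get_obs
snap("wrist",1)
o=get_obs();print(o["qpos"],o["position"],o["tool_rot"])
```

```text
[-0.82092725  0.11276544  0.56593833  1.97604781 -0.06919552  1.07147786
 -0.02154173] [0.43955863 0.08855506 0.27345322] [-1.57044725e+00  2.43920999e-04  2.03139988e-01]
```

View pics/wrist1.png

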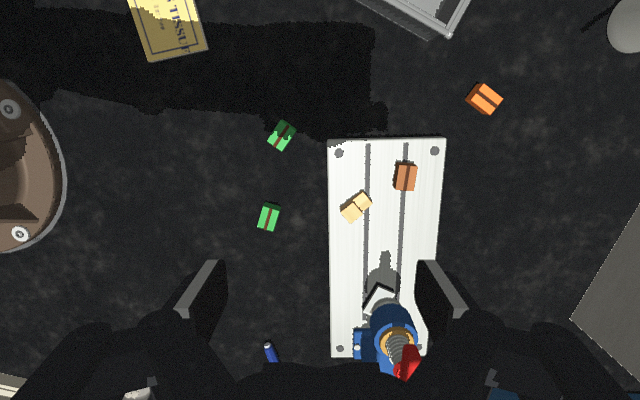

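Run:
```python
from h import *
p,d,K,W=load("wrist",1); P=cloud(d,K,W)
def seg(name,u0,v0,u1,v1,zlo,zhi):
    m=np.zeros(d.shape,bool); m[v0:v1,u0:u1]=1
    m&=(P[...,2]>zlo)&(P[...,2]<zhi)
    Q=P[m]; r=cv2.minAreaRect((Q[:,:2]*1000).astype(np.float32)); 
    print(name,len(Q),r,cv2.boxPoints(r).round(1).tolist(),np.median(Q[:,2]))
seg("b top",388,155,422,196,.034,.05)
seg("b",388,155,422,196,.025,.05)
seg("a top",335,186,376,228,.035,.05)
seg("a all",335,186,376,228,.026,.05)
for n,(u,v) in dict(bed=(345,240),bench=(230,180),bed2=(425,230),a=(362,200),a2=(350,210),b=(405,175)).items(): print(n,P[v,u].round(4))
c=p[140:240,320:450]; cv2.imwrite("pics/z.png",cv2.resize(c,None,fx=6,fy=6,interpolation=cv2.INTER_CUBIC))
```

```text
b top 513 ((538.0935668945312, 96.3183364868164), (22.26551055908203, 29.881059646606445), 6.913581848144531) [[525.2000122070312, 109.80000305175781], [528.7999877929688, 80.0999984741211], [550.9000244140625, 82.80000305175781], [547.2999877929688, 112.5]] 0.03830202792683011
b 586 ((537.9658813476562, 96.31796264648438), (22.510555267333984, 29.90153694152832), 6.862323760986328) [[525.0, 109.80000305175781], [528.5999755859375, 80.0999984741211], [550.9000244140625, 82.80000305175781], [547.4000244140625, 112.5]] 0.03819296970228864
a top 279 ((486.4217224121094, 41.98860168457031), (20.248369216918945, 20.579856872558594), 52.05443572998047) [[472.1000061035156, 40.29999923706055], [488.29998779296875, 27.700000762939453], [500.79998779296875, 43.599998474121094], [484.5, 56.29999923706055]] 0.03837551043019241
a all 546 ((491.3210144042969, 48.23014831542969), (36.12687301635742, 20.605117797851562), 51.744197845458984) [[472.0, 40.400001525878906], [488.20001220703125, 27.700000762939453], [510.6000061035156, 56.0], [494.3999938964844, 68.80000305175781]] 0.03641957973632445
bed [ 0.49   -0.0014  0.0213]
bench [0.3324 0.0417 0.001 ]
bed2 [0.5863 0.0319 0.0204]
a [0.4967 0.0578 0.0307]
a2 [0.4843 0.0451 0.0382]
b [0.5361 0.099  0.0387]
```

View pics/z.png

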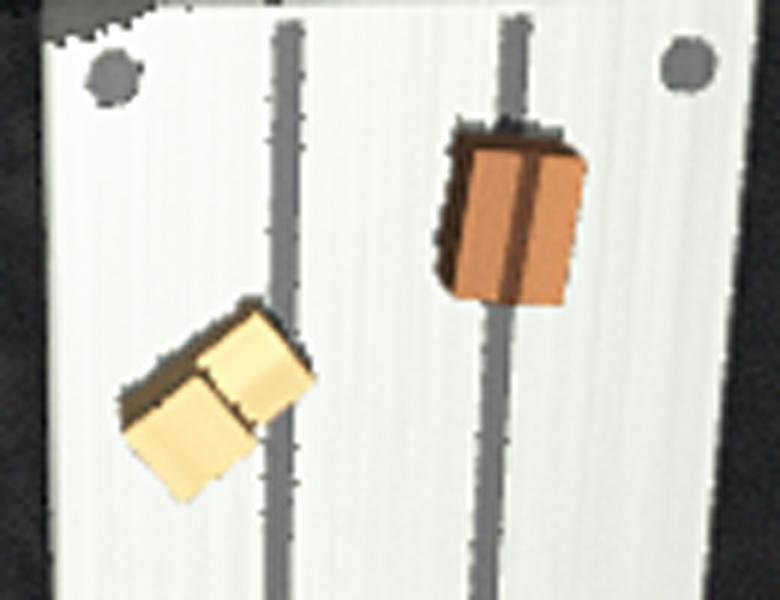

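>>> servo_tool(commands=[[0.04, 0.003, -0.03, -0.04, 0], [0.07, 0.006, -0.06, -0.083, 0], [0.098, 0.008, -0.09, -0.083, 0], [0.098, 0.008, -0.13, -0.083, 0], [0.098, 0.008, -0.16, -0.083, 0], [0.098, 0.008, -0.18, -0.083, 0], [0.098, 0.008, -0.195, -0.083, 0], [0.098, 0.008, -0.195, -0.083, 0], [0.098, 0.008, -0.195, -0.083, 0]])

```text
clock: 2.37
position: [0.537, 0.0977, 0.0779]
tool_rot: [-1.571, 0.002, 0.123]
force: [-0.2, -1.0, 0.7]
grip_width: 0.5
```

Run:
```python
from h import *
from workcell import get_obs
snap("wrist",2)
o=get_obs();print(o["qpos"],o["position"],o["tool_rot"],o["grip_width"])
```

```text
[-0.61838504  0.54666283  0.47783073  1.9727206  -0.37656823  0.7090238
  0.21213469] [0.53782542 0.09755869 0.07896501] [-1.57040113e+00 -6.91373087e-05  1.22457256e-01] 0.5001910533652952
```

View pics/wrist2.png

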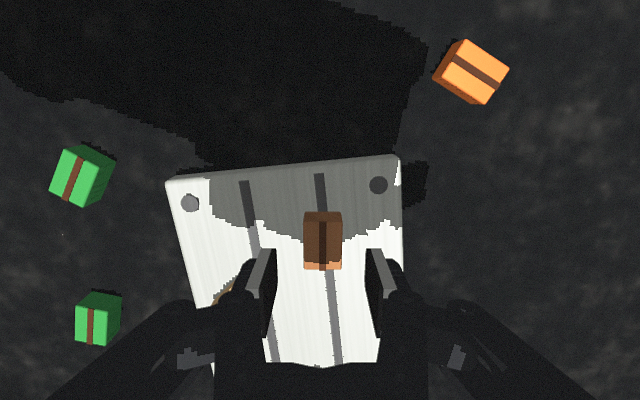

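>>> servo_tool(commands=[[0, -0.001, -0.03, 0, 0], [0, -0.001, -0.039, 0, 0], [0, -0.001, -0.039, 0, 0], [0, -0.001, -0.039, 0, 1], [0, -0.001, -0.039, 0, 1], [0, -0.001, -0.039, 0, 1], [0, -0.001, -0.039, 0, 1], [0, -0.001, -0.039, 0, 1], [0, -0.001, -0.039, 0, 1]], newtons=40)

```text
clock: 3.17
position: [0.5386, 0.0956, 0.0409]
tool_rot: [-1.57, -0.002, 0.121]
force: [-1.2, 0.8, 7.9]
grip_width: 0.242
```

>>> servo_tool(commands=[[0, 0, 0.03, 0, 1], [0, 0, 0.06, 0, 1], [-0.005, 0.025, 0.09, 0, 1], [-0.015, 0.062, 0.09, 0, 1], [-0.024, 0.1, 0.09, 0, 1], [-0.033, 0.14, 0.09, 0, 1], [-0.042, 0.18, 0.09, 0, 1], [-0.05, 0.215, 0.09, 0, 1], [-0.057, 0.245, 0.08, 0, 1], [-0.057, 0.245, 0.05, 0, 1], [-0.057, 0.245, 0.02, 0, 1], [-0.057, 0.245, 0.015, 0, 1]])

```text
clock: 4.17
position: [0.4781, 0.34, 0.0512]
tool_rot: [-1.574, 0.005, 0.123]
force: [-0.6, -0.8, 0.4]
grip_width: 0.246
```

>>> servo_tool(commands=[[0, 0, -0.004, 0, 1], [0, 0, -0.004, 0, 0], [0, 0, -0.004, 0, 0], [0, 0, -0.004, 0, 0], [0, 0, -0.004, 0, 0], [0, 0, 0.03, 0, 0], [0, 0, 0.07, 0, 0], [0, -0.03, 0.09, 0, 0]])

```text
clock: 4.83
position: [0.4816, 0.3167, 0.1486]
tool_rot: [-1.566, -0.005, 0.127]
force: [0.6, 1.6, -0.4]
grip_width: 0.5
```

>>> servo_tool(commands=[[0.001, -0.035, 0, -0.12, 0], [0.002, -0.075, 0, -0.24, 0], [0.004, -0.115, 0, -0.36, 0], [0.005, -0.155, 0, -0.48, 0], [0.006, -0.195, 0, -0.6, 0], [0.008, -0.235, 0, -0.7, 0], [0.008, -0.265, -0.02, -0.79, 0], [0.008, -0.265, -0.05, -0.79, 0], [0.008, -0.265, -0.06, -0.79, 0], [0.008, -0.265, -0.06, -0.79, 0]])

```text
clock: 5.67
position: [0.4874, 0.0456, 0.0832]
tool_rot: [-1.573, 0.003, -0.669]
force: [-1.0, 0.5, 0.8]
grip_width: 0.5
```

Run:
```python
from h import *
from workcell import get_obs
snap("wrist",3); snap("top",3)
o=get_obs();print(o["qpos"],o["position"],o["tool_rot"],o["grip_width"])
p,d,K,W=load("top",3)
c=p[165:265,170:390]; cv2.imwrite("pics/z.png",cv2.resize(c,None,fx=3.6,fy=3.6,interpolation=cv2.INTER_CUBIC))
```

```text
[-0.71319759  0.51158703  0.69869445  2.11232431 -0.51740941  0.69132979
 -0.33491235] [0.48896906 0.0463845  0.08510819] [-1.57060873e+00  5.14086529e-04 -6.67219124e-01] 0.5029252159182734
```

View pics/wrist3.png

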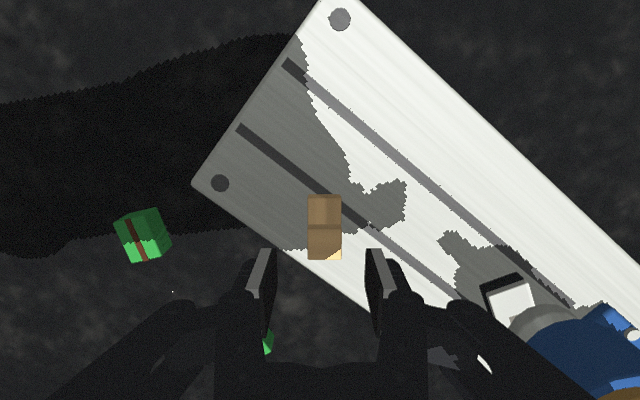

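View pics/z.png

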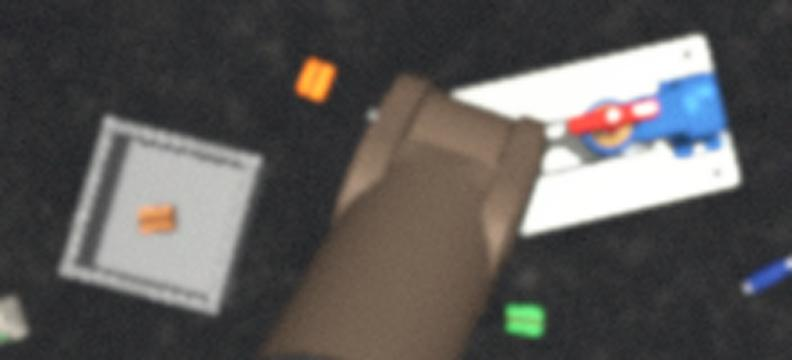

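>>> servo_tool(commands=[[0, 0, -0.03, 0, 0], [0, 0, -0.044, 0, 0], [0, 0, -0.044, 0, 0], [0, 0, -0.044, 0, 1], [0, 0, -0.044, 0, 1], [0, 0, -0.044, 0, 1], [0, 0, -0.044, 0, 1], [0, 0, -0.044, 0, 1], [0, 0, -0.044, 0, 1]], newtons=40)

```text
clock: 6.52
position: [0.4897, 0.046, 0.0421]
tool_rot: [-1.568, -0.001, -0.669]
force: [-0.8, 1.1, 9.3]
grip_width: 0.225
```

>>> servo_tool(commands=[[0, 0, 0.03, 0, 1], [0, 0, 0.06, 0, 1], [0, 0.02, 0.09, 0.1, 1], [0, 0.06, 0.09, 0.2, 1], [0, 0.1, 0.09, 0.3, 1], [0, 0.14, 0.09, 0.4, 1], [-0.004, 0.18, 0.09, 0.5, 1], [-0.008, 0.22, 0.09, 0.6, 1], [-0.008, 0.255, 0.08, 0.7, 1], [-0.008, 0.255, 0.05, 0.79, 1], [-0.008, 0.255, 0.02, 0.79, 1], [-0.008, 0.255, 0.015, 0.79, 1]])

```text
clock: 7.52
position: [0.4785, 0.3003, 0.0527]
tool_rot: [-1.573, 0.004, 0.123]
force: [-1.1, -0.3, -0.7]
grip_width: 0.219
```

>>> servo_tool(commands=[[0, 0, -0.004, 0, 1], [0, 0, -0.004, 0, 0], [0, 0, -0.004, 0, 0], [0, 0, -0.004, 0, 0], [0, 0, -0.004, 0, 0], [0, 0, 0.03, 0, 0], [0, 0, 0.07, 0, 0], [0, 0, 0.11, 0, 0], [0, -0.02, 0.15, 0, 0], [0, -0.06, 0.19, 0, 0], [0, -0.1, 0.23, 0, 0], [0, -0.14, 0.27, 0, 0]])

```text
clock: 8.52
position: [0.4806, 0.1925, 0.2942]
tool_rot: [-1.57, -0.001, 0.121]
force: [0.5, 0.1, 0.2]
grip_width: 0.499
```

>>> servo_tool(commands=[[0.01, -0.04, 0.01, 0, 0], [0.02, -0.08, 0.01, 0.02, 0], [0.03, -0.12, 0.01, 0.04, 0], [0.04, -0.16, 0.01, 0.06, 0], [0.05, -0.2, 0.01, 0.08, 0], [0.06, -0.24, 0.01, 0.08, 0], [0.065, -0.26, 0.01, 0.08, 0], [0.065, -0.26, 0.01, 0.08, 0]])

```text
clock: 9.18
position: [0.5457, -0.0727, 0.3031]
tool_rot: [-1.574, -0.002, 0.192]
force: [1.3, 0.8, -0.6]
grip_width: 0.502
```

Run:
```python
from h import *
from workcell import get_obs
snap("wrist",4); snap("top",4)
o=get_obs();print(o["qpos"],o["position"],o["tool_rot"],o["grip_width"])
p,d,K,W=load("top",4)
c=p[165:265,170:390]; cv2.imwrite("pics/z.png",cv2.resize(c,None,fx=3.6,fy=3.6,interpolation=cv2.INTER_CUBIC))
```

```text
[-0.53858395  0.30986032  0.7514821   1.72149407 -0.22583206  1.19837222
  0.46986338] [ 0.54559549 -0.06717054  0.30241237] [-1.57069281e+00 -7.97545647e-04  1.97999326e-01] 0.5007343596187668
```

View pics/wrist4.png

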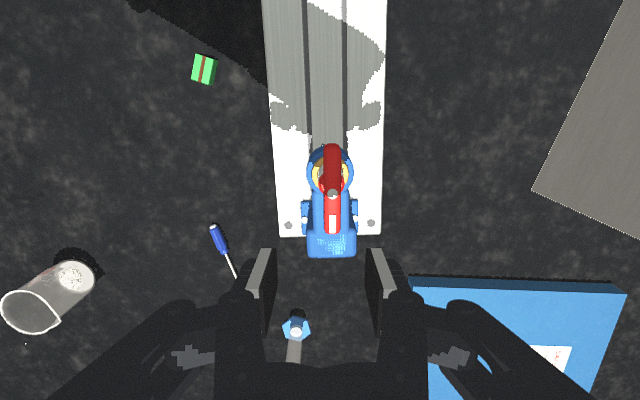

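View pics/z.png

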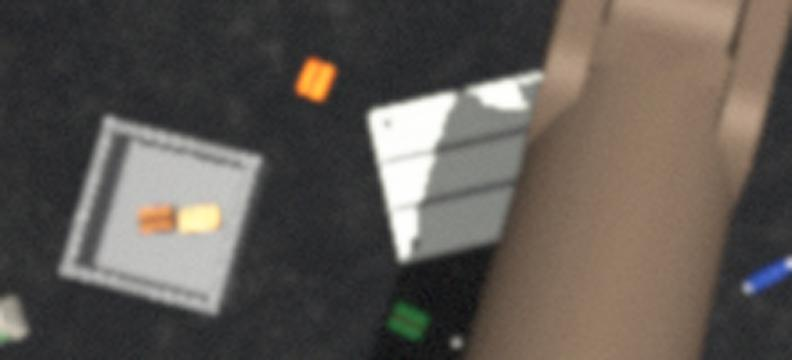

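Run:
```python
from h import *
p,d,K,W=load("wrist",4); P=cloud(d,K,W)
hsv=cv2.cvtColor(p,cv2.COLOR_BGR2HSV)
m=(P[...,2]>.176)&(P[...,2]<.19); m[:130]=0;m[245:]=0;m[:,:300]=0;m[:,370:]=0
Q=P[m]; r=cv2.minAreaRect((Q[:,:2]*1000).astype(np.float32)); print(len(Q),r,cv2.boxPoints(r).tolist(),np.percentile(Q[:,2],[5,50,95]))
m=(P[...,2]>.106)&(P[...,2]<.125); m[:130]=0;m[215:]=0;m[:,:300]=0;m[:,370:]=0
Q=P[m&(P[...,2]>.113)]; print("rim",len(Q),cv2.minEnclosingCircle((Q[:,:2]*1000).astype(np.float32)),np.median(Q[:,2]))
c=p[120:260,270:400]; cv2.imwrite("pics/z.png",cv2.resize(c,None,fx=4,fy=4,interpolation=cv2.INTER_CUBIC))
```

```text
1468 ((554.28955078125, -65.81085968017578), (13.566947937011719, 72.36891174316406), 12.110427856445312) [[540.065673828125, -31.854835510253906], [555.2484130859375, -102.6131820678711], [568.513427734375, -99.76688385009766], [553.3306884765625, -29.00853729248047]] [0.17736122 0.18041821 0.18197424]
rim 358 ((554.0718383789062, -66.69366455078125), 23.42302131652832) 0.11692948723806426
```

View pics/z.png

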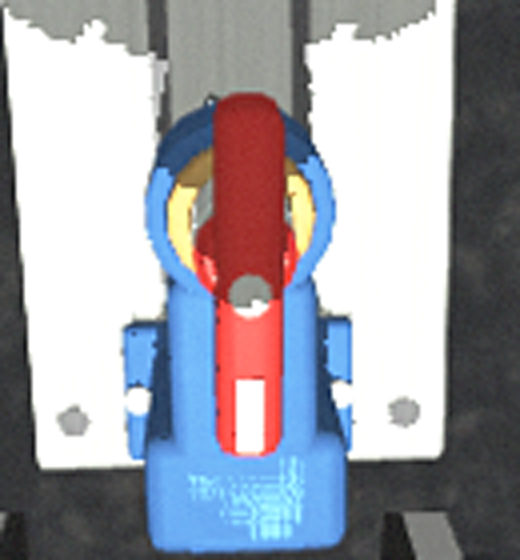

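>>> servo_tool(commands=[[0.0085, 0.001, -0.04, 0.013, 0], [0.0085, 0.001, -0.08, 0.013, 0], [0.0085, 0.001, -0.11, 0.013, 0], [0.0085, 0.001, -0.128, 0.013, 0], [0.0085, 0.001, -0.128, 0.013, 0], [0.0085, 0.001, -0.128, 0.013, 0.58], [0.0085, 0.001, -0.128, 0.013, 0.58], [0.0085, 0.001, -0.128, 0.013, 0.58], [0.0085, 0.001, -0.128, 0.013, 0.58]], newtons=30)

```text
clock: 10.03
position: [0.5551, -0.0648, 0.1754]
tool_rot: [-1.571, -0.003, 0.214]
force: [0.3, 0.3, -0.0]
grip_width: 0.21
```

Run:
```python
from h import *
from workcell import get_obs
snap("wrist",5)
o=get_obs();print(o["qpos"],o["position"],o["tool_rot"],o["grip_width"],o["force"],o["torque"])
```

```text
[-0.46309896  0.45645721  0.67715373  1.86900714 -0.351246    0.93521348
  0.58973775] [ 0.55494787 -0.06487515  0.17514434] [-1.57090099 -0.00225939  0.21414143] 0.2090714328835007 [ 0.03236169  0.29314552 -0.29571215] [-0.01864675 -0.00475351  0.00322506]
```

View pics/wrist5.png

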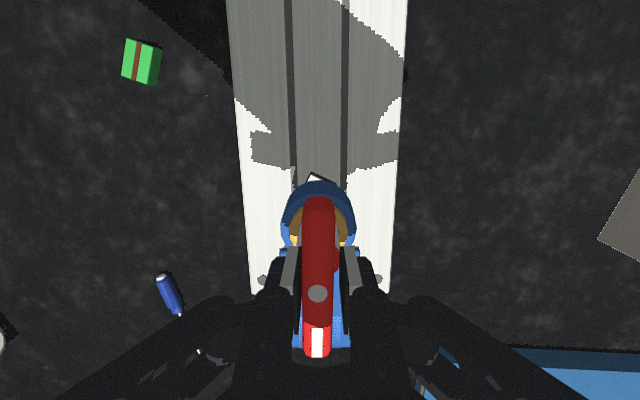

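```bash
cat > m.py <<'E'
from h import *
import sys
from workcell import get_obs
t=sys.argv[1]
if not (len(sys.argv)>2): snap("wrist",t)
o=get_obs();print("q7",o["qpos"][6].round(3),o["position"].round(4),o["tool_rot"].round(3),o["grip_width"].round(3),o["force"].round(1),o["torque"].round(2),o["clock"])
p,d,K,W=load("wrist",t); P=cloud(d,K,W)
hsv=cv2.cvtColor(p,cv2.COLOR_BGR2HSV)
red=((hsv[...,0]<8)|(hsv[...,0]>172))&(hsv[...,1]>150)&(hsv[...,2]>50)
r2=np.hypot(P[...,0]-.554,P[...,1]+.0663)
m=red&(d>0)&(r2<.045)&(P[...,2]>.14)
Q=P[m]; zt=np.percentile(Q[:,2],80)
T=Q[abs(Q[:,2]-zt)<.004]
r=cv2.minAreaRect((T[:,:2]*1000).astype(np.float32))
b=cv2.boxPoints(r); e=max([b[1]-b[0],b[2]-b[1]],key=np.linalg.norm)
cap=T[(np.hypot(T[:,0]-.554,T[:,1]+.0663)>.0)]
print("n",len(T),"top z median",np.median(T[:,2]).round(4),"rect",np.round(r[0],1),np.round(r[1],1),"jaw yaw mod pi",((np.arctan2(e[1],e[0])-np.pi/2+np.pi/2)%np.pi-np.pi/2).round(3))
E
python3 m.py 5 x
```

```text
Traceback (most recent call last):
  File "m.py", line 6, in <module>
    o=get_obs();print("q7",o["qpos"][6].round(3),o["position"].round(4),o["tool_rot"].round(3),o["grip_width"].round(3),o["force"].round(1),o["torque"].round(2),o["clock"])
                                                                                               ^^^^^^^^^^^^^^^^^^^^^
AttributeError: 'float' object has no attribute 'round'
```

>>> servo_tool(commands=[[-0.001, -0.001, 0, 0.1, 0.58], [-0.001, -0.001, 0, 0.2, 0.58], [-0.001, -0.001, 0, 0.3, 0.58], [-0.001, -0.001, 0, 0.4, 0.58], [-0.001, -0.001, 0, 0.5, 0.58], [-0.001, -0.001, 0, 0.5, 0.58]])

```text
clock: 10.58
position: [0.5536, -0.0662, 0.1747]
tool_rot: [-1.571, -0.001, 0.718]
force: [-0.1, 0.5, -0.5]
grip_width: 0.211
```

```bash
python3 m.py 6
```

```text
Traceback (most recent call last):
  File "m.py", line 6, in <module>
    o=get_obs();print("q7",o["qpos"][6].round(3),o["position"].round(4),o["tool_rot"].round(3),o["grip_width"].round(3),o["force"].round(1),o["torque"].round(2),o["clock"])
                                                                                               ^^^^^^^^^^^^^^^^^^^^^
AttributeError: 'float' object has no attribute 'round'
```

View pics/wrist6.png

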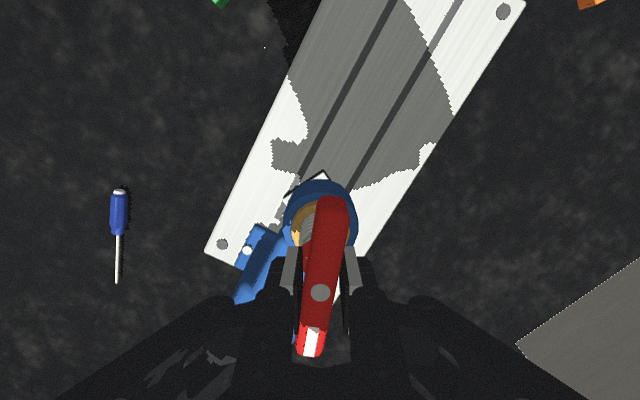

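```bash
sed -i 's/o\["grip_width"\].round(3)/round(o["grip_width"],3)/' m.py; python3 m.py 5 x; python3 m.py 6 x
```

```text
q7 1.011 [ 0.5535 -0.0661  0.1745] [-1.571e+00 -1.000e-03  7.120e-01] 0.208 [-0.2  0.5 -0.2] [ 0.01 -0.03  0.05] 10.6333
n 3768 top z median 0.1803 rect [554.7 -66.2] [13.6 74.1] jaw yaw mod pi 0.198
q7 1.011 [ 0.5535 -0.0661  0.1745] [-1.571e+00 -1.000e-03  7.120e-01] 0.208 [-0.2  0.5 -0.2] [ 0.01 -0.03  0.05] 10.6333
n 3865 top z median 0.1806 rect [554.3 -66.3] [14.  73.6] jaw yaw mod pi 0.558
```

>>> servo_tool(commands=[[0, 0, 0, 0.12, 0.58], [0, 0, 0, 0.24, 0.58], [0, 0, 0, 0.36, 0.58], [0, 0, 0, 0.48, 0.58], [0, 0, 0, 0.6, 0.58], [0, 0, 0, 0.6, 0.58]])

```text
clock: 11.13
position: [0.5532, -0.0665, 0.1744]
tool_rot: [-1.571, -0.0, 1.316]
force: [-0.1, 0.1, 0.7]
grip_width: 0.213
```

```bash
python3 m.py 7
```

```text
q7 1.524 [ 0.5534 -0.0664  0.1743] [-1.571 -0.     1.309] 0.207 [-0.4 -0.6  1.4] [-0.23  0.04  0.07] 11.1833
n 3902 top z median 0.181 rect [554.  -66.5] [13.9 73.3] jaw yaw mod pi 1.166
```

>>> servo_tool(commands=[[0, 0, 0, 0.12, 0.58], [0, 0, 0, 0.24, 0.58], [0, 0, 0, 0.36, 0.58], [0, 0, 0, 0.48, 0.58], [0, 0, 0, 0.6, 0.58], [0, 0, 0, 0.6, 0.58]])

```text
clock: 11.68
position: [0.5533, -0.0665, 0.174]
tool_rot: [-1.571, 0.0, 1.913]
force: [0.0, 0.4, 1.0]
grip_width: 0.211
```

```bash
python3 m.py 8
```

```text
q7 2.046 [ 0.5534 -0.0661  0.1739] [-1.571 -0.     1.907] 0.21 [-0.4 -0.1 -0.5] [ 0.04 -0.03 -0.  ] 11.7333
n 3946 top z median 0.181 rect [554. -67.] [72.9 13.9] jaw yaw mod pi -1.313
```

>>> servo_tool(commands=[[0, 0, 0, 0.1, 0.58], [0, 0, 0, 0.2, 0.58], [0, 0, 0, 0.3, 0.58], [0, 0, 0, 0.3, 0.58]])

```text
clock: 12.07
position: [0.5533, -0.0666, 0.1738]
tool_rot: [-1.571, 0.001, 2.211]
force: [0.2, -2.9, 2.0]
grip_width: 0.204
```

```bash
python3 m.py 9
```

```text
q7 2.309 [ 0.5533 -0.0665  0.1738] [-1.571  0.     2.206] 0.21 [ 0.7 -4.2  1.6] [-0.77  0.02 -0.06] 12.1167
n 3744 top z median 0.1768 rect [554.4 -67. ] [73.5 13.8] jaw yaw mod pi -1.035
```

>>> servo_tool(commands=[[0, 0, 0, 0, 0.4], [0, 0, 0, 0, 0.4], [0, 0, 0, 0, 0.4]])

```text
clock: 12.37
position: [0.5533, -0.0652, 0.1737]
tool_rot: [-1.571, -0.001, 2.212]
force: [-0.5, 0.1, 0.4]
grip_width: 0.305
```

```bash
python3 m.py 10
```

```text
q7 2.313 [ 0.5532 -0.0653  0.1737] [-1.571e+00 -1.000e-03  2.212e+00] 0.297 [-0.3 -0.5 -0.8] [ 0.    0.01 -0.02] 12.4167
n 3770 top z median 0.1769 rect [554.  -67.3] [72.8 13.7] jaw yaw mod pi -1.031
```

View pics/wrist10.png

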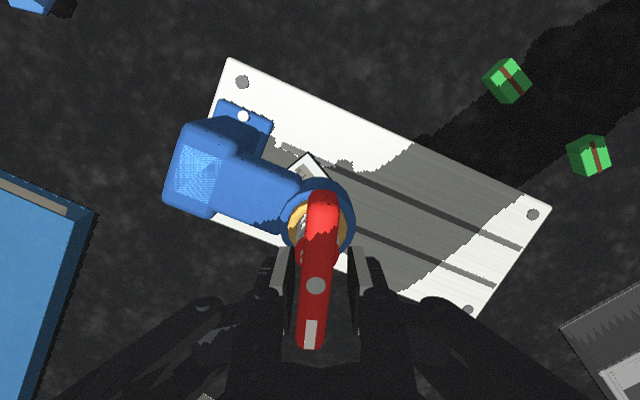

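>>> servo_tool(commands=[[0.0005, -0.001, -0.002, 0, 0.58], [0.0005, -0.001, -0.002, -0.05, 0.58], [0.0005, -0.001, -0.002, -0.1, 0.58], [0.0005, -0.001, -0.002, -0.2, 0.58], [0.0005, -0.001, -0.002, -0.32, 0.58], [0.0005, -0.001, -0.002, -0.44, 0.58], [0.0005, -0.001, -0.002, -0.56, 0.58], [0.0005, -0.001, -0.002, -0.68, 0.58], [0.0005, -0.001, -0.002, -0.8, 0.58], [0.0005, -0.001, -0.002, -0.92, 0.58], [0.0005, -0.001, -0.002, -1.04, 0.58], [0.0005, -0.001, -0.002, -1.1, 0.58]])

```text
clock: 13.42
position: [0.5539, -0.0671, 0.1716]
tool_rot: [-1.571, 0.0, 1.106]
force: [-0.1, -1.3, -1.0]
grip_width: 0.212
```

```bash
python3 m.py 11
```

```text
q7 1.35 [ 0.5539 -0.067   0.1716] [-1.571  0.     1.105] 0.206 [ 0.2 -1.3 -1.1] [-0.21 -0.12 -0.02] 13.4667
n 3798 top z median 0.1763 rect [554.  -66.4] [14.1 73. ] jaw yaw mod pi 1.283
```

>>> servo_tool(commands=[[0, 0, 0, -0.12, 0.58], [0, 0, 0, -0.24, 0.58], [0, 0, 0, -0.36, 0.58], [0, 0, 0, -0.48, 0.58], [0, 0, 0, -0.6, 0.58], [0, 0, 0, -0.72, 0.58], [0, 0, 0, -0.84, 0.58], [0, 0, 0, -0.96, 0.58], [0, 0, 0, -1.08, 0.58], [0, 0, 0, -1.2, 0.58], [0, 0, 0, -1.32, 0.58], [0, 0, 0, -1.44, 0.58]])

```text
clock: 14.47
position: [0.5542, -0.0666, 0.1718]
tool_rot: [-1.57, -0.001, -0.33]
force: [2.3, -0.0, -1.0]
grip_width: 0.211
```

```bash
python3 m.py 12
```

```text
q7 0.139 [ 0.5542 -0.0665  0.1716] [-1.571 -0.    -0.339] 0.209 [ 0.9 -1.5 -0.1] [-0.21 -0.25 -0.01] 14.5167
n 3706 top z median 0.1752 rect [554.9 -66. ] [73.3 13.8] jaw yaw mod pi -0.155
```

>>> servo_tool(commands=[[0, 0, 0, -0.12, 0.58], [0, 0, 0, -0.24, 0.58], [0, 0, 0, -0.36, 0.58], [0, 0, 0, -0.48, 0.58], [0, 0, 0, -0.6, 0.58], [0, 0, 0, -0.72, 0.58], [0, 0, 0, -0.84, 0.58], [0, 0, 0, -0.96, 0.58], [0, 0, 0, -1.08, 0.58], [0, 0, 0, -1.2, 0.58], [0, 0, 0, -1.32, 0.58], [0, 0, 0, -1.44, 0.58]])

```text
clock: 15.52
position: [0.5539, -0.0672, 0.1717]
tool_rot: [-1.571, -0.001, -1.768]
force: [1.3, -2.6, -0.7]
grip_width: 0.21
```

```bash
python3 m.py 13
```

```text
q7 -1.006 [ 0.5539 -0.067   0.1715] [-1.571e+00 -1.000e-03 -1.776e+00] 0.209 [ 0.1 -0.9  0.7] [-0.28 -0.05  0.04] 15.5667
n 3691 top z median 0.174 rect [555.7 -66.8] [13.9 73.3] jaw yaw mod pi 1.549
```

>>> servo_tool(commands=[[0, 0, 0, -0.12, 0.58], [0, 0, 0, -0.24, 0.58], [0, 0, 0, -0.36, 0.58], [0, 0, 0, -0.48, 0.58], [0, 0, 0, -0.6, 0.58], [0, 0, 0, -0.72, 0.58], [0, 0, 0, -0.84, 0.58], [0, 0, 0, -0.96, 0.58], [0, 0, 0, -1.08, 0.58], [0, 0, 0, -1.2, 0.58], [0, 0, 0, -1.32, 0.58], [0, 0, 0, -1.32, 0.58]])

```text
clock: 16.57
position: [0.5538, -0.0666, 0.1715]
tool_rot: [-1.571, -0.0, -3.086]
force: [0.4, -0.4, -0.6]
grip_width: 0.212
```

```bash
python3 m.py 14
```

```text
q7 -2.245 [ 0.5538 -0.0667  0.1716] [-1.571 -0.    -3.08 ] 0.211 [ 1.7  1.  -0.4] [ 0.07 -0.15  0.01] 16.6167
n 3665 top z median 0.1729 rect [554.7 -67.8] [14.  73.2] jaw yaw mod pi 0.223
```

>>> servo_tool(commands=[[0, 0, 0, 0.1, 0], [0, 0, 0, 0.16, 0], [0, 0, 0, 0.16, 0], [0, 0, 0.02, 0.16, 0], [0, 0, 0.05, 0.16, 0], [0, 0, 0.05, 0.28, 0], [0, 0, 0.05, 0.4, 0], [0, 0, 0.05, 0.52, 0], [0, 0, 0.05, 0.64, 0], [0, 0, 0.05, 0.76, 0], [0, 0, 0.05, 0.88, 0], [0, 0, 0.05, 1.0, 0]])

```text
clock: 17.62
position: [0.5535, -0.067, 0.2219]
tool_rot: [-1.571, 0.0, -2.077]
force: [0.1, -0.9, 0.5]
grip_width: 0.499
```

>>> servo_tool(commands=[[0, 0, 0, 0.12, 0], [0, 0, 0, 0.24, 0], [0, 0, 0, 0.36, 0], [0, 0, 0, 0.48, 0], [0, 0, 0, 0.6, 0], [0, 0, 0, 0.72, 0], [0, 0, 0, 0.84, 0], [0, 0, 0, 0.96, 0], [0, 0, 0, 1.08, 0], [0, 0, 0, 1.2, 0], [0, 0, 0, 1.32, 0], [0, 0, 0, 1.44, 0]])

```text
clock: 18.62
position: [0.5534, -0.0671, 0.2218]
tool_rot: [-1.571, 0.0, -0.637]
force: [-0.4, -0.0, 0.3]
grip_width: 0.501
```

>>> servo_tool(commands=[[0, 0, 0, 0.12, 0], [0, 0, 0, 0.24, 0], [0, 0, 0, 0.36, 0], [0, 0, 0, 0.48, 0], [0, 0, 0, 0.6, 0], [0, 0, 0, 0.72, 0], [0, 0, 0, 0.84, 0], [0, 0, 0, 0.86, 0], [0, 0, 0, 0.86, 0]])

```text
clock: 19.37
position: [0.5535, -0.0673, 0.2218]
tool_rot: [-1.571, 0.0, 0.213]
force: [0.0, 1.0, 0.1]
grip_width: 0.505
```

```bash
python3 m.py 15
```

```text
q7 0.416 [ 0.5536 -0.0672  0.2218] [-1.571  0.     0.211] 0.504 [ 0.3 -0.1 -0.3] [ 0.02 -0.02  0.02] 19.4167
n 2075 top z median 0.1729 rect [554.3 -65.7] [13.6 72.4] jaw yaw mod pi 0.209
```

View pics/wrist15.png

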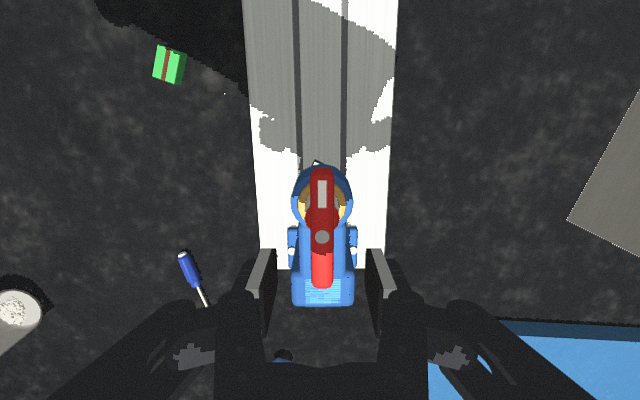

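>>> servo_tool(commands=[[0.0005, 0.001, -0.03, 0, 0], [0.0005, 0.001, -0.053, 0, 0], [0.0005, 0.001, -0.053, 0, 0.58], [0.0005, 0.001, -0.053, 0, 0.58], [0.0005, 0.001, -0.053, 0, 0.58], [0.0005, 0.001, -0.053, -0.12, 0.58], [0.0005, 0.001, -0.053, -0.24, 0.58], [0.0005, 0.001, -0.053, -0.36, 0.58], [0.0005, 0.001, -0.053, -0.48, 0.58], [0.0005, 0.001, -0.053, -0.6, 0.58], [0.0005, 0.001, -0.053, -0.72, 0.58], [0.0005, 0.001, -0.053, -0.84, 0.58]])

```text
clock: 20.42
position: [0.5548, -0.0663, 0.1704]
tool_rot: [-1.57, -0.001, -0.633]
force: [-0.0, -0.9, -1.5]
grip_width: 0.214
```

>>> servo_tool(commands=[[0, 0, 0, -0.12, 0.58], [0, 0, 0, -0.24, 0.58], [0, 0, 0, -0.36, 0.58], [0, 0, 0, -0.48, 0.58], [0, 0, 0, -0.6, 0.58], [0, 0, 0, -0.62, 0.58], [0, 0, 0, -0.62, 0.58]])

```text
clock: 21.0
position: [0.5553, -0.0664, 0.1702]
tool_rot: [-1.569, -0.001, -1.245]
force: [0.6, -2.2, 1.8]
grip_width: 0.208
```

```bash
python3 m.py 16
```

```text
q7 -0.775 [ 0.5552 -0.0664  0.1701] [-1.569e+00 -1.000e-03 -1.243e+00] 0.209 [ 1.5 -2.5  3. ] [-0.52 -0.24  0.04] 21.05
n 3512 top z median 0.1719 rect [555.3 -66.5] [73.5 13.9] jaw yaw mod pi -1.077
```

>>> servo_tool(commands=[[-0.001, 0, -0.001, 0.1, 0.58], [-0.001, 0, -0.003, 0.165, 0.58], [-0.001, 0, -0.003, 0.165, 0.58], [-0.001, 0, -0.003, 0.165, 1], [-0.001, 0, -0.003, 0.165, 1], [-0.001, 0, -0.003, 0.165, 1], [-0.001, 0, -0.003, 0.165, 1], [-0.001, 0, -0.003, 0.165, 1], [-0.001, 0, -0.003, 0.165, 1]], newtons=30)

```text
clock: 21.8
position: [0.5541, -0.0669, 0.1665]
tool_rot: [-1.57, -0.002, -1.083]
force: [2.7, -3.8, 0.1]
grip_width: 0.152
```

```bash
python3 m.py 17
python3 - <<'E'
from h import *
snap("scene",17);snap("top",17)
E
```

```text
q7 -0.641 [ 0.5541 -0.0669  0.1665] [-1.57  -0.002 -1.083] 0.156 [ 1.5 -5.5  0.1] [-0.83 -0.46  0.01] 21.85
n 3700 top z median 0.1719 rect [555.4 -66.3] [72.9 13.8] jaw yaw mod pi -1.081
```

View pics/wrist17.png

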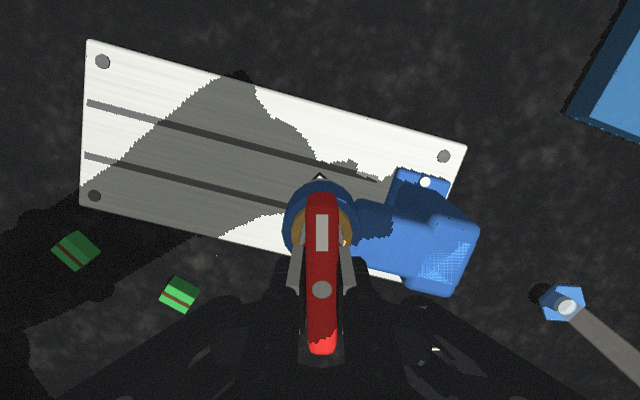

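View pics/scene17.png

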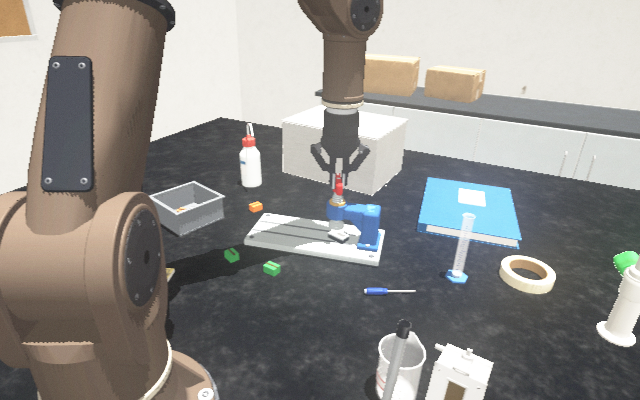

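View pics/top17.png

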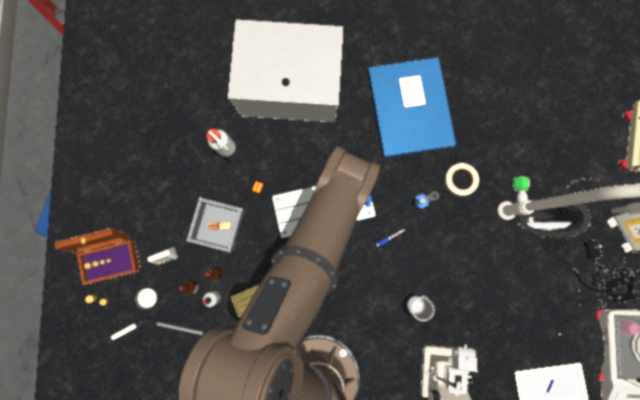

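```bash
python3 -c "
from workcell import finish_job
print(finish_job())"
```

```text
the job is handed in; nothing more can be done
None
```

The job is handed in after about 22 s of the 72 s allowed: both offcuts are in the grey bin, and the screw is started one turn and not tightened.

- **Drop:** I turned the T-handle backward about 1.9 rad with the fingers a few mm open. Its top rose from 180.3 to 181.0 mm, then fell to 176.8 mm. It stayed at 176.9 mm when I opened the fingers further, so it was resting freely.
- **Forward turn:** I then turned it forward 6.32 rad, about one turn. I let go and took a fresh grip once, because the last joint's range is limited. The handle sank evenly to 171.9 mm, 5.0 mm lower, which matches the 5 mm pitch.
- **Finish:** The fingers hold the bar with a 30 N grip setting, and the bar lies in line with the jaws. The last readings showed a side force of about 6 N and a moment of about 1 N m at the wrist.
- **Last pictures:** Both offcuts lie in the bin, and the wash bottle, the cylinder and the green and orange look-alikes look unmoved. The test block is still under the screw, but I checked it only by eye, as the boss partly hides it.

No check failed. The rise before the drop measured 0.7 mm, less than the roughly 1.4 mm the pitch predicts. I put that down to the spacing of my measurements, the thread play and depth noise.

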